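# Click the battery cover onto the kiln logger

### The arm

A 6-joint arm with a two-finger parallel gripper is mounted at the origin on the work surface. World frame = base frame: x ahead of the robot, y to its left, z up, the work surface at z = 0. Lengths are in m, angles in rad, forces in N, time in s.
With the tool pointing down it reaches from about 0.425 to 0.95 m from the base axis. Payload 3.5 kg.
Tool frame: the origin (TCP) lies at the very end of the fingers, on their centre line; the grasp point (between the pads) lies 19 mm behind it; z points along the fingers, y is the line along which they close (so a half turn about z gives the same grasp; the last joint's range is limited). The gripper opens to 85 mm and grips with 20 to 120 N. Pads are 22 mm wide; open, the fingers measure 114 mm over their backs; the gripper's body (76 mm by 85 mm) begins 54 mm behind the grasp point. The pads swing forward as they close: fully open they stand 13 mm farther back than shut.
Start: joints at [1.107, 0.286, 1.577, -0, 1.279, -0.15], TCP at [0.208, 0.642, 0.231] pointing down, gripper open.
Joint ranges: [-2.77, 2.77], [-0.9, 2.22], [0.21, 2.48], [-1.53, 4.67], [0.24, 2.81], [-2.84, 2.84]. Speed limits (rad/s): [2.79, 2.79, 3.14, 3.14, 3.14, 3.14].

### API

Orientations are given as a unit quaternion [x, y, z, w].
In Python, from plant import ctrl gives the robot as it stands.
- The arm moves only by the tool carry_out, never from a script. Its argument "deltas" is one flat list of numbers, 6 for each row, row after row: the shift along the tool's x, y, z in m, then the turn, a rotation vector about the tool's x, y, z in rad. A call has 1 to 5 rows; each row is the pose to reach, as a shift and turn from the pose commanded when the call began, along the tool's axes at that moment; what a row does not reach only later rows make up. A row lasts 1/8 s, in which the tool goes at most 62.5 mm and 10.7 degrees, less where a joint would pass 70% of its speed; a pose out of reach is approached as far as the arm can. A call with a gripper value outside its range is refused whole. "grip" is the opening in per cent of the stroke, from 0 (shut) to 100 (fully open), set as the call begins (left out, the last holds). The fingers move at their own pace and stop on an object; "grip_force" is the grip in N (left out, the last holds). Time passes only in rows, so rows that repeat a pose let the fingers close. It gives the time, the measured TCP pose, the force, the opening and the grip force at its end, in the units of the state.
- ctrl.get_state(): the state, without advancing time (a new reading comes with each control period).
- ctrl.read_camera(name): name is "scene" or "top" or "wrist"; returns (picture, depth): 420x560x3 uint8, red, green, blue; 420x560 float32, m along the optical axis (not along the pixel's ray), 0 where there is no reading.
- ctrl.camera_model(name): a dict with "intrinsics" (3x3 intrinsics, pixels), "k1" (the pictures are not rectified: a ray, as slopes to the right and down, at radius r is drawn at 1 + k1 r^2 times it, then the intrinsics apply), "extrinsics" (4x4, takes a point from world to camera coordinates); the wrist camera has in their place "hand_eye" (4x4, takes a point from camera to tool coordinates, whose origin is the TCP and whose axes are the flange's). Camera axes: x right, y down, z forward; pixel columns grow to the right and rows downward; lengths in m; the calibration is good to about 2 mm. A picture is of the moment at which its call begins: read the wrist's pose just before it. camera_model takes no time and is no camera call.
- ctrl.sign_off(): hands the job in; it is judged then, once.
Trained networks look in the newest picture that a camera, given by its name, has taken for a name from the list of things; names that differ only in an ending like _2 or _b are one class to them, and where a whole thing is asked for, a point or a joint stands for the part that bears it (a point fixed in the world has none). Each returns a list of dicts, best first, with "score" (0 to 1); they miss things now and then, are a little off and sometimes report something else, mostly with a low value. They report only what shows in the picture. A call takes as long as a camera call. They do not tell look-alikes from the thing itself.
- ctrl.find_in(camera, query): "uv" ([column, row] in pixels, amid what is visible of it).
The state is a dict: "time": time; "qpos": joint angles; "dq": joint speeds; "joint_efforts": joint torques, N m; "eef_pos": TCP position; "tcp_rot": TCP orientation; "contact_force": force on the tool from outside, world axes, zero at the start; "wrist_torque": the same for the moment, N m; "opening": opening from 0.0 (shut) to 1.0 (fully open); "finger_force": force on a finger pad.
Only numpy, scipy, OpenCV 4.12 (cv2) and the standard library are available. Lean on these libraries where they do the work, as an engineer would, in place of code of your own. Each camera call takes 0.05 s, during which the arm holds its last target. There are 200 camera calls.

### The job

Put the loose battery cover back on the kiln temperature logger: lay it in the open end of the track on top of the logger, then slide it gently under the two lips until its springy tab has clicked past the ledge and the cover is home against its stop. It needs no more than about 6 N of push, and the plastic chips if it is rammed or leaned on at the stop (over 10 N). Then let go of it, and leave the tub and the spray bottle where they stand.

Things in the scene. Friction and masses are not known exactly. Their poses are not given: they have to be found in the camera images.
- logger: Grey plastic case fixed to the bench, 246 long (x) x 100 wide (y) x 51 high, from x = -118 to +128 mm. Origin on the bench, under the middle of the cover's plate when home with the end block in its middle place. Its +x is the way the cover slides home. The track for the cover is cut in its top, floor 40 mm above the bench; under the home place is the battery bay with three cells
- seat (a point): Point on the track's floor, 40 mm above the logger's origin, axes as the logger: the cover's origin lies here when fully home, but only to within 10 mm fore and aft: the end block that carries stop and ledge is clamped in slots, anywhere up to 10 mm either way along x, and its place is not measured. Find home by feel: resistance, click, then the rigid stop
- landing (a point): Floor of the track's open part (58 mm behind the seat), where the cover is laid; axes as the logger. Here, from x = -118 (open end) to 0 mm of the logger, nothing lies over the track. It is 67 mm wide, 1.5 mm play each side of the cover; the walls rise straight for 4 mm, then flare at 45 degrees to 79 mm wide at the top, 51 mm above the bench
- lips (a point): Middle between the two lips, at the height of their underside, 46.5 mm above the bench (1.5 mm play over the plate). The lips reach over the track's edges from x = 5 to 45 mm of the logger, 54 mm free between them, with lead-in ramps from x = 0. The end block (x = 45 to 114, +-10) has shoulders that stop the plate and a 24 mm channel for the tab, bridged by the ledge
- cover: Loose black plastic cover, 80 to 120 g, starting flat on the bench right way up. Plate 90 long (x) x 64 wide (y) x 5 thick; origin at the centre of its underside. Its +x is the leading end, where the tab sticks out; it must point along the logger's +x. Grip rib on the plate: 12 thick (x) x 40 long (y), from 5 to 27 mm above the underside, centred at x = -22 mm
- rib_top (a point): Centre of the top of the cover's grip rib, 27 mm above the cover's underside; axes as the cover
- tab_nose (a point): Top middle of the nose on the tab, a springy tongue 18 wide, 3 thick, x = 45 to 96 mm of the cover. Nose 8 mm above the cover's underside: upright catch face at x = 66, crest to x = 84, ramp to the tip. The ledge (round-edged bar 4 mm thick, underside 5 mm over the track's floor) bends it down 3 mm, from about 31 to 3 mm before home; then it springs up behind the ledge, and the rigid stop is next
- tab (a joint): Bending of the tab, rad: 0 straight, positive bent down (up to about 0.15 under the ledge). Spring 0.15 N m/rad with a small preload at 0; pushing it under the ledge takes 2 to 6 N along the track, dropping to almost nothing at the click
- glaze_tub: Closed tub, 90 diameter x about 65 high, loose bystander; origin at the centre of its underside
- spray_bottle: Spray bottle, 72 diameter x about 200 high, loose bystander; origin at the centre of its underside
- front_edge: Leading edge of the cover's plate, part of it: two strips 18 mm wide beside the tab that meet the stop. Same origin and axes as the cover (the strips lie at x = 45 mm)
There are look-alikes about, which are no part of the job. Of the things that look like the cover, the middle-sized one is meant.

How it is judged:
By the outcome, as a careful person would: the job done as asked, in the order asked, and still so for the second after the job is handed in, with the robot touching nothing.
It also fails if it takes over 69 s, if anything falls off the work surface, if the arm or the gripper's body presses on something with over 40 N, if the wrist force passes 120 N, or if a joint passes its speed limit or range.

## Working session

There is one attempt and no reset: what is moved stays moved. The work goes in short steps, Python scripts to look and compute and a tool call to move; the robot and the scene stay as the last step left them, time stands still between calls to the robot, and variables do not carry over. Pictures are saved under pics/ and viewed, at most 10 in all, crops included, and the job is handed in when it is done.

Besides the shell and the picture viewer there is one more tool, called after ">>>" by a JSON object that holds its "api" and its "payload", one argument or row to a line. carry_out: Moves the arm, as the interface text tells. Its arguments: {"type":"object","properties":{"deltas":{"type":"array"},"grip":{"type":"number"},"grip_force":{"type":"number"}},"required":["deltas"]}

```bash
ls; mkdir -p pics
cat > h.py <<'E'
import numpy as np, cv2
from plant import ctrl
from scipy.spatial.transform import Rotation as R
def shot(n):
    s=ctrl.get_state(); im,d=ctrl.read_camera(n); m=ctrl.camera_model(n); K=np.array(m["intrinsics"]);k1=m["k1"]
    if "extrinsics" in m: T=np.linalg.inv(np.array(m["extrinsics"]))
    else:
        W=np.eye(4);W[:3,:3]=R.from_quat(s["tcp_rot"]).as_matrix();W[:3,3]=s["eef_pos"];T=W@np.array(m["hand_eye"])
    return im,d,K,k1,T
def cloud(d,K,k1,T):
    h,w=d.shape;v,u=np.mgrid[:h,:w]
    xd=(u-K[0,2])/K[0,0];yd=(v-K[1,2])/K[1,1]
    x,y=xd.copy(),yd.copy()
    for _ in range(8):
        f=1+k1*(x*x+y*y);x=xd/f;y=yd/f
    P=np.stack([x*d,y*d,d],-1)
    return P@T[:3,:3].T+T[:3,3]
def save(n,im,s=1):
    cv2.imwrite("pics/"+n,cv2.resize(im[...,::-1],None,fx=s,fy=s))
E
python3 - <<'E'
from h import *
print(ctrl.get_state())
for n in ["scene","top"]:
    im,d,K,k1,T=shot(n); P=cloud(d,K,k1,T); save(n+"1.png",im,1.4)
    np.savez(n+"1.npz",im=im,P=P,d=d)
    for q in ["cover","logger","rib_top","glaze_tub","spray_bottle","tab_nose"]:
        for r in ctrl.find_in(n,q)[:4]:
            u,v=np.round(r["uv"]).astype(int); print(n,q,round(r["score"],2),u,v,P[v,u].round(3))
E
```

```text
pics
{'time': 0.0, 'qpos': array([ 1.10701218e+00,  2.87195790e-01,  1.57815729e+00, -2.32696735e-05,
        1.27858435e+00, -1.50043673e-01]), 'dq': array([ 0.00032089, -0.0003979 ,  0.00092436,  0.00061142, -0.0008627 ,
        0.00041873]), 'joint_efforts': array([ 1.37955474e-03, -4.05973899e+01, -2.92634636e+01, -4.93456344e-05,
        5.67076262e-03, -1.10504467e-05]), 'eef_pos': array([0.2080307 , 0.64146468, 0.22993775]), 'tcp_rot': array([ 1.56224211e-01,  9.87720923e-01, -1.12096441e-03, -3.43581460e-04]), 'contact_force': array([-0.17050206, -0.48149379, -0.02915915]), 'wrist_torque': array([-0.00455967, -0.03599318,  0.00759448]), 'finger_force': 0.0, 'opening': 0.9954121422142367}
scene cover 0.86 360 194 [0.474 0.261 0.007]
scene cover 0.58 313 156 [0.221 0.266 0.008]
scene cover 0.52 395 178 [0.454 0.409 0.007]
scene logger 0.67 310 257 [ 0.649 -0.02   0.025]
scene rib_top 0.89 360 195 [0.476 0.259 0.006]
scene rib_top 0.73 397 178 [0.467 0.405 0.015]
scene rib_top 0.57 311 155 [0.21  0.266 0.006]
scene spray_bottle 0.55 421 220 [0.743 0.212 0.107]
scene tab_nose 0.52 283 154 [0.171 0.183 0.013]
scene tab_nose 0.41 366 208 [0.536 0.234 0.006]
top cover 0.84 108 214 [0.45  0.432 0.004]
top logger 0.7 305 144 [ 0.614 -0.017  0.031]
top rib_top 0.76 172 314 [0.229 0.272 0.008]
top rib_top 0.71 178 202 [0.48  0.271 0.005]
top rib_top 0.63 111 215 [0.447 0.424 0.004]
top glaze_tub 0.58 415 160 [ 0.573 -0.256  0.064]
top spray_bottle 0.65 187 86 [0.702 0.233 0.138]
top tab_nose 0.63 207 341 [0.174 0.192 0.013]
top tab_nose 0.6 191 181 [0.528 0.242 0.012]
```

View pics/top1.png

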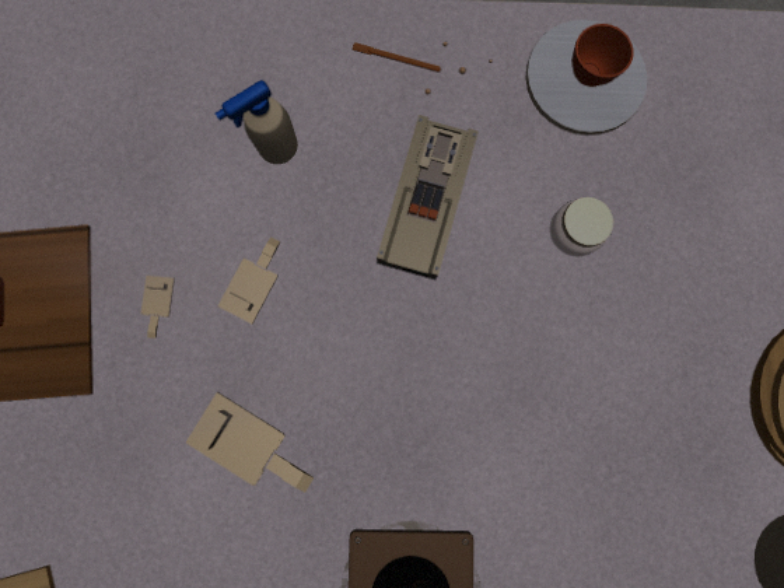

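View pics/scene1.png

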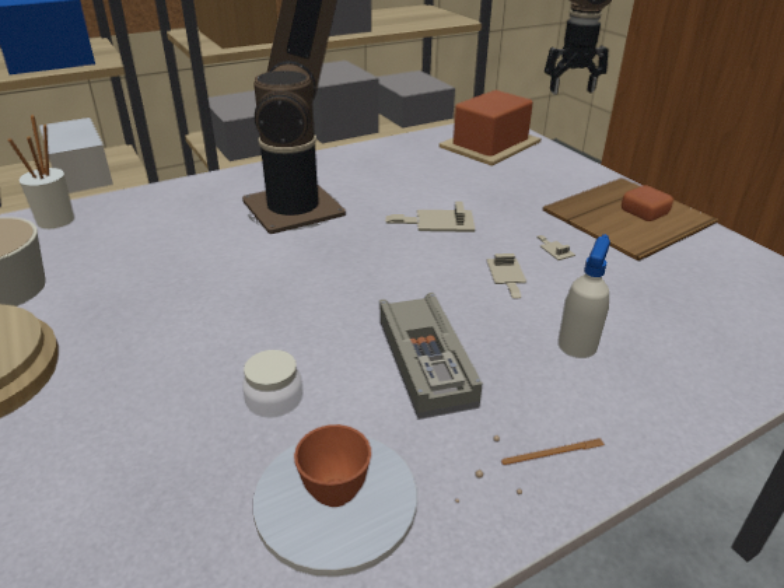

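The top picture shows three cover look-alikes (native pixels): small at (112,212), middle at (178,205) and large at (168,313). The middle-sized one at (178,205) is the one meant. The logger lies with its end block upward, at (314,107).

I'll measure all three, the logger too, and enlarge the crop.

Run:
```python
from h import *
z=np.load("top1.npz");im,P=z["im"],z["P"]
save("crop1.png",im[150:365,75:240],2.7)
hsv=cv2.cvtColor(im,cv2.COLOR_RGB2HSV)
for n,(u,v) in dict(bg=(250,250),mid=(172,212),log=(295,185)).items(): print(n,im[v,u],hsv[v,u],P[v,u].round(4))
lab=cv2.cvtColor(im,cv2.COLOR_RGB2LAB).astype(int)
m=((lab[...,2]>lab[250,250,2]+8)).astype(np.uint8)
n,L,st,c=cv2.connectedComponentsWithStats(m)
for i in range(1,n):
    if st[i,4]<200: continue
    p=P[L==i]; 
    hh=cv2.morphologyEx((L==i).astype(np.uint8),cv2.MORPH_OPEN,np.ones((15,15)))
    pp=P[hh>0]
    out=[np.round(x,4) for x in (cv2.minAreaRect(p[:,:2].astype(np.float32)))]
    o2=[np.round(x,4) for x in (cv2.minAreaRect(pp[:,:2].astype(np.float32)))] if len(pp) else None
    print(i,st[i],c[i].round(),out,o2,np.median(p[:,2]).round(4))
# logger
h=P[...,2]; reg=(h>0.03)&(h<0.07)&(np.hypot(P[...,0]-.6,P[...,1]+.02)<.2)
n,L,st,c=cv2.connectedComponentsWithStats(reg.astype(np.uint8));i=1+st[1:,4].argmax();p=P[L==i]
print("logger",st[i],cv2.minAreaRect(p[:,:2].astype(np.float32)),np.percentile(p[:,2],[5,50,95]))
```

```text
bg [113 105 113] [150  18 113] [0.3735 0.1032 0.001 ]
mid [116 104  88] [ 17  62 116] [0.4566 0.2835 0.0052]
log [115 106  89] [ 20  58 115] [0.5176 0.0047 0.0386]
4 [ 411   17   42   39 1269] [431.  36.] [array([ 0.6479, -0.1577]), array([0.0917, 0.7262]), np.float64(55.7625)] [array([ 0.6133, -0.1526]), array([0.0824, 0.6588]), np.float64(60.317)] 0.1032
5 [252  30  63  21 279] [281.  40.] [array([0.6376, 0.007 ]), array([0.5667, 0.1467]), np.float64(6.7849)] None 0.008
18 [174  70  34  36 547] [192.  87.] [array([0.564 , 0.1696]), array([0.494 , 0.0646]), np.float64(22.2174)] None 0.1297
19 [ 269   82   72  114 3702] [304. 144.] [array([0.5549, 0.001 ]), array([0.0996, 0.4239]), np.float64(74.8626)] [array([0.4719, 0.0083]), array([0.0871, 0.2487]), np.float64(89.9972)] 0.0466
49 [402 141  36  35 924] [420. 158.] [array([ 0.4708, -0.1321]), array([0.0792, 0.4329]), np.float64(38.188)] [array([ 0.4899, -0.1172]), array([0.0711, 0.4277]), np.float64(31.5753)] 0.0652
50 [   0  160   66  127 7760] [ 32. 224.] [array([0.4526, 0.3712]), array([0.2802, 0.6236]), np.float64(6.1032)] [arra
[... 691 characters left out ...]
ay([0.287 , 0.2057]), array([0.206 , 0.2717]), np.float64(57.9594)] [array([0.2861, 0.1913]), array([0.1013, 0.2983]), np.float64(41.7532)] 0.0085
62 [ 249  379   89   41 2534] [293. 396.] [array([0.18  , 0.0033]), array([0.3358, 0.1899]), np.float64(0.4383)] [array([0.1804, 0.004 ]), array([0.3354, 0.1897]), np.float64(0.7929)] 0.013
94 [  0 404  39  16 427] [ 21. 414.] [array([0.1533, 0.3343]), array([0.0501, 0.693 ]), np.float64(29.8806)] [array([0.1567, 0.3304]), array([0.0458, 0.683 ]), np.float64(30.0717)] 0.0132
logger [ 269   82   73  116 3869] ((0.6226823329925537, -0.01775044947862625), (0.1004333347082138, 0.24944327771663666), 74.81397247314453) [0.03812333 0.04829143 0.05343688]
```

View pics/crop1.png

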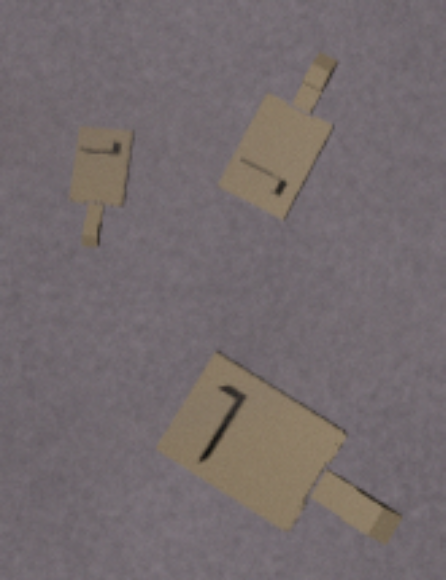

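The crop confirms it: the middle-sized cover, top right of the three, has its tab pointing up and right and its rib near the tail. The small one is at the left and the large one below. Next I'll get clean metric fits and plan the approach.

```bash
cat >> h.py <<'E'
def down(yaw):
    "tool pointing down, tool y along world yaw"
    y=np.array([np.cos(yaw),np.sin(yaw),0]);z=np.array([0,0,-1.]);x=np.cross(y,z)
    return R.from_matrix(np.stack([x,y,z],1))
def delta(pos,yaw,p0=None,r0=None):
    s=ctrl.get_state(); p0=s["eef_pos"] if p0 is None else np.array(p0); r0=R.from_quat(s["tcp_rot"]) if r0 is None else r0
    dp=r0.inv().apply(np.array(pos)-p0); dr=(r0.inv()*down(yaw)).as_rotvec()
    n=max(np.linalg.norm(dp)/.0625,np.degrees(np.linalg.norm(dr))/10.7)
    print("delta",dp.round(4),dr.round(4),"rows>=",round(n,1))
E
python3 - <<'E'
from h import *
z=np.load("top1.npz");im,P,d=z["im"],z["P"],z["d"]
lab=cv2.cvtColor(im,cv2.COLOR_RGB2LAB).astype(int)
m=((lab[...,2]>lab[250,250,2]+8)).astype(np.uint8)
n,L,st,c=cv2.connectedComponentsWithStats(m)
for i in (51,52,54):
    k=9 if i==52 else 13
    hh=cv2.morphologyEx((L==i).astype(np.uint8),cv2.MORPH_OPEN,np.ones((k,k)))
    for M in ((L==i),hh>0):
        p=P[M&(d>0)]; print(i,cv2.minAreaRect(p[:,:2].astype(np.float32)))
print(ctrl.camera_model("wrist"))
delta([.45,.275,.23],-.49)
E
```

```text
51 ((0.4910390079021454, 0.26333221793174744), (0.06677713990211487, 0.14191687107086182), 64.61763763427734)
51 ((0.47007039189338684, 0.27479541301727295), (0.07710602879524231, 0.07422973960638046), 1.4571195840835571)
52 ((0.4394633173942566, 0.4247356951236725), (0.04799921438097954, 0.10034219175577164), 85.36666107177734)
52 ((0.4557947814464569, 0.4238641560077667), (0.06295370310544968, 0.04665791988372803), 0.7695908546447754)
54 ((0.21191582083702087, 0.2519570589065552), (0.20526546239852905, 0.09636807441711426), 59.876956939697266)
54 ((0.22064712643623352, 0.26439446210861206), (0.08856210857629776, 0.09386315196752548), 60.16972351074219)
{'intrinsics': array([[309.84911389,   0.        , 282.20255172],
       [  0.        , 309.84911389, 207.71817782],
       [  0.        ,   0.        ,   1.        ]]), 'k1': -0.016645100095225466, 'hand_eye': array([[-4.15896920e-04, -9.49860537e-01, -3.12673612e-01,
         7.93786676e-02],
       [ 9.99999140e-01, -6.23543058e-06, -1.31118763e-03,
        -8.71745775e-05],
       [ 1.24349573e-03, -3.12673888e-01,  9.49859723e-01,
        -1.42278003e-01],
       [ 0.00000000e+00,  0.00000000e+00,  0.00000000e+00,
         1.00000000e+00]])}
delta [-0.3432 -0.2745  0.0013] [ 0.000e+00 -1.000e-04  1.747e+00] rows>= 9.4
```

>>> {"api": "carry_out", "payload": {
  "deltas": [-0.333,-0.28,0,0,0,0.9,-0.333,-0.28,0,0,0,0.9,-0.333,-0.28,0,0,0,0.9,-0.333,-0.28,0,0,0,0.9,-0.333,-0.28,0,0,0,0.9],
  "grip": 100
}}

```text
time: 1.32
eef_pos: [0.3746, 0.3752, 0.2317]
tcp_rot: [0.572, 0.82, 0.001, 0.0]
contact_force: [-0.3, -0.3, 0.3]
opening: 0.999
finger_force: 0.0
```

Run:
```python
from h import *
print(ctrl.get_state()["eef_pos"]);delta([.46,.28,.23],-.443)
```

```text
[0.37456043 0.37523553 0.23173895]
delta [-0.1189  0.0473  0.0018] [ 1.000e-03 -6.000e-04  7.952e-01] rows>= 4.3
```

>>> {"api": "carry_out", "payload": {
  "deltas": [-0.119,0.047,0.002,0,0,0.795,-0.119,0.047,0.002,0,0,0.795,-0.119,0.047,0.002,0,0,0.795,-0.119,0.047,0.002,0,0,0.795,-0.119,0.047,0.002,0,0,0.795]
}}

```text
time: 1.95
eef_pos: [0.4597, 0.2814, 0.2295]
tcp_rot: [0.845, 0.535, 0.0, 0.0]
contact_force: [-0.4, 0.0, 0.6]
opening: 0.997
finger_force: 0.0
```

Run:
```python
from h import *
print(ctrl.get_state()["eef_pos"],ctrl.get_state()["tcp_rot"])
im,d,K,k1,T=shot("wrist");P=cloud(d,K,k1,T);save("w1.png",im,1.2);np.savez("w1.npz",im=im,P=P,d=d)
for q in("cover","rib_top","tab_nose"):
  for r in ctrl.find_in("wrist",q)[:3]:
    u,v=np.round(r["uv"]).astype(int);print(q,r["score"],u,v,P[v,u].round(4))
def fit(M,n):
    p=P[M&(d>0)];print(n,M.sum(),cv2.minAreaRect(p[:,:2].astype(np.float32)),np.percentile(p[:,2],[5,50,95]).round(4))
near=np.hypot(P[...,0]-.468,P[...,1]-.274)<.13
lab=cv2.cvtColor(im,cv2.COLOR_RGB2LAB).astype(int); b=lab[...,2]; bg=np.median(b[near&(P[...,2]<.002)]);print("b",bg)
m=(near&(b>bg+6)).astype(np.uint8);n,L,st,c=cv2.connectedComponentsWithStats(m);i=1+st[1:,4].argmax();fit(L==i,"all");print(c[i])
fit(near&(P[...,2]>.022)&(P[...,2]<.04),"ribtop")
fit(cv2.morphologyEx(((L==i)|(near&(P[...,2]>.01))).astype(np.uint8),cv2.MORPH_OPEN,cv2.getStructuringElement(cv2.MORPH_ELLIPSE,(31,31)))>0,"plate")
```

```text
[0.45965803 0.28144831 0.22948288] [8.44708379e-01 5.35226808e-01 1.36751943e-04 1.56629146e-05]
cover 0.8 221 66 [0.452  0.4194 0.0034]
cover 0.71 328 163 [0.5164 0.2711 0.0035]
cover 0.58 125 250 [0.233  0.2798 0.007 ]
rib_top 0.98 298 178 [0.4764 0.2698 0.0039]
rib_top 0.83 126 243 [0.262  0.2933 0.0386]
rib_top 0.59 222 60 [0.4558 0.4245 0.0023]
tab_nose 0.95 182 82 [0.4054 0.4235 0.0047]
tab_nose 0.66 350 177 [0.5335 0.2453 0.0081]
b 120.0
all 15667 ((0.4680774509906769, 0.2827090620994568), (0.03307456895709038, 0.13900481164455414), 65.34664154052734) [0.2646 0.3066 0.3231]
[321.09389162 367.87304525]
ribtop 385 ((0.45013198256492615, 0.2809215188026428), (0.039957765489816666, 0.01167304441332817), 63.9927978515625) [0.0254 0.0267 0.0279]
plate 43125 ((0.4627334177494049, 0.28459399938583374), (0.03380850329995155, 0.15017370879650116), 64.75102996826172) [0.264  0.3055 0.3212]
```

View pics/w1.png

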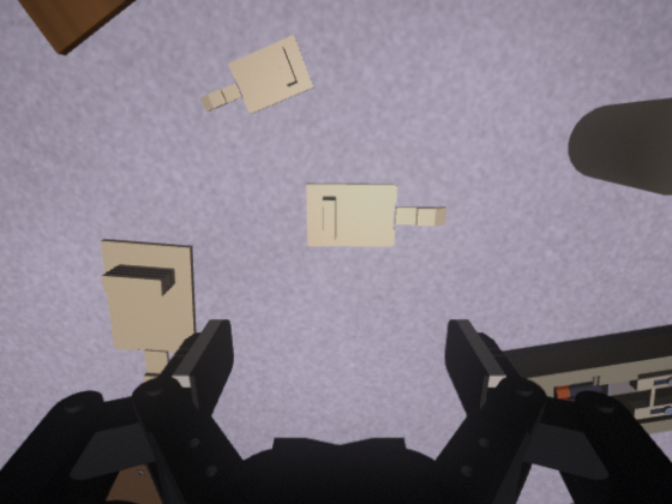

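Wrist view (native pixels): the middle cover lies at (295,179) with its rib at (274,180) on the left and its tab to the right. The rib top fit is 40 x 11.7 mm, as described. I'll refine it with the plate and plan the grasp.

Run:
```python
from h import *
z=np.load("w1.npz");im,P,d=z["im"],z["P"],z["d"]
near=(np.hypot(P[...,0]-.48,P[...,1]-.268)<.11)&(P[...,2]<.035)&(d>0)
b=cv2.cvtColor(im,cv2.COLOR_RGB2LAB)[...,2].astype(int)
m=(near&(b>126)).astype(np.uint8);n,L,st,c=cv2.connectedComponentsWithStats(m);i=1+st[1:,4].argmax()
p=P[L==i];print(len(p),c[i],cv2.minAreaRect(p[:,:2].astype(np.float32)))
cx=np.array([np.cos(-.45),np.sin(-.45)]);
q=(p[:,:2]-[.4495,.2815])@np.array([cx,[-cx[1],cx[0]]]).T
print(np.percentile(q,[.3,99.7],axis=0).round(4), "tab y",q[q[:,0]>.075,1].min(),q[q[:,0]>.075,1].max())
delta([.450,.281,.05],-.45);
```

```text
4587 [300.46609985 178.88511009] ((0.4917125999927521, 0.25920623540878296), (0.06716503202915192, 0.14275802671909332), 64.65289306640625)
[[-0.0231 -0.0348]
 [ 0.1173  0.0316]] tab y -0.012036521553557224 0.00911553481213146
delta [-0.0047 -0.0081  0.1794] [ 0.0001 -0.0001  0.0129] rows>= 2.9
```

>>> {"api": "carry_out", "payload": {
  "deltas": [-0.005,-0.0085,0.18,0,0,0.012,-0.005,-0.0085,0.18,0,0,0.012,-0.005,-0.0085,0.18,0,0,0.012,-0.005,-0.0085,0.18,0,0,0.012,-0.005,-0.0085,0.18,0,0,0.012],
  "grip": 45,
  "grip_force": 30
}}

```text
time: 2.78
eef_pos: [0.4513, 0.2817, 0.0515]
tcp_rot: [0.847, 0.532, 0.002, 0.0]
contact_force: [0.2, 0.4, 1.1]
opening: 0.45
finger_force: 0.0
```

Run:
```python
from h import *
s=ctrl.get_state();print(s["eef_pos"],s["opening"],s["contact_force"]);delta([.4495,.2805,.0075],-.449)
```

```text
[0.45125713 0.28166114 0.05152103] 0.4496512797388084 [0.22846388 0.3621016  1.0990018 ]
delta [-0.0019 -0.0012  0.044 ] [ 0.0024 -0.0026 -0.0006] rows>= 0.7
```

>>> {"api": "carry_out", "payload": {
  "deltas": [-0.001,-0.001,0.02,0,0,0,-0.001,-0.001,0.038,0,0,0,-0.001,-0.001,0.042,0,0,0,-0.001,-0.001,0.042,0,0,0]
}}

```text
time: 3.28
eef_pos: [0.4487, 0.2806, 0.0079]
tcp_rot: [0.847, 0.532, 0.0, 0.0]
contact_force: [-1.2, -0.1, 1.9]
opening: 0.45
finger_force: 0.0
```

>>> {"api": "carry_out", "payload": {
  "deltas": [0,0,0,0,0,0,0,0,0,0,0,0,0,0,0,0,0,0,0,0,0,0,0,0,0,0,0,0,0,0],
  "grip": 0,
  "grip_force": 30
}}

```text
time: 3.9
eef_pos: [0.4489, 0.2808, 0.0082]
tcp_rot: [0.847, 0.532, 0.001, 0.0]
contact_force: [-0.9, -0.9, 5.7]
opening: 0.133
finger_force: 30.9
```

>>> {"api": "carry_out", "payload": {
  "deltas": [0,0,-0.04,0,0,0,0,0,-0.1,0,0,0,0,0,-0.16,0,0,0,0,0,-0.18,0,0,0,0,0,-0.18,0,0,0]
}}

```text
time: 4.53
eef_pos: [0.4489, 0.2807, 0.1887]
tcp_rot: [0.847, 0.532, 0.002, 0.0]
contact_force: [0.1, -0.2, -1.2]
opening: 0.133
finger_force: 30.0
```

Run:
```python
from h import *
s=ctrl.get_state();print(s["eef_pos"],s["opening"],s["contact_force"],s["finger_force"]);delta([.525,-.06,.19],-.265)
```

```text
[0.44886787 0.28070713 0.18871821] 0.1331012277737325 [ 0.09966586 -0.24678502 -1.19252361] 29.987930059432983
delta [-0.2737  0.2167 -0.0014] [ 0.0025 -0.0022 -0.185 ] rows>= 5.6
```

>>> {"api": "carry_out", "payload": {
  "deltas": [-0.045,0.035,0,0,0,-0.03,-0.09,0.07,0,0,0,-0.06,-0.135,0.105,0,0,0,-0.09,-0.18,0.14,0,0,0,-0.12,-0.225,0.178,0,0,0,-0.15]
}}

```text
time: 5.15
eef_pos: [0.509, -0.001, 0.1841]
tcp_rot: [0.805, 0.594, -0.002, -0.002]
contact_force: [1.1, -0.2, -0.7]
opening: 0.128
finger_force: 30.0
```

>>> {"api": "carry_out", "payload": {
  "deltas": [-0.03,0.04,0,0,0,-0.035,-0.042,0.046,0,0,0,-0.035,-0.042,0.046,0,0,0,-0.035,-0.042,0.046,0,0,0,-0.035]
}}

```text
time: 5.65
eef_pos: [0.541, -0.0519, 0.186]
tcp_rot: [0.794, 0.608, -0.001, -0.001]
contact_force: [-0.0, -0.6, -1.3]
opening: 0.13
finger_force: 30.0
```

Run:
```python
from h import *
s=ctrl.get_state();print(s["eef_pos"],s["opening"],s["contact_force"],s["finger_force"])
im,d,K,k1,T=shot("wrist");P=cloud(d,K,k1,T);save("w2.png",im,1.2);np.savez("w2.npz",im=im,P=P,d=d,eef=s["eef_pos"],q=s["tcp_rot"])
```

```text
[ 0.54098173 -0.05191211  0.1860308 ] 0.12987475257361544 [-0.03963253 -0.61883042 -1.34929103] 29.98752325773239
```

View pics/w2.png

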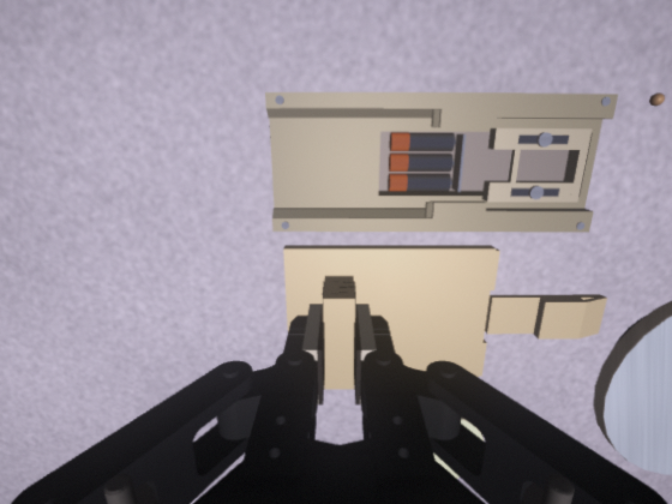

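Wrist view: the whole logger is in sight, about (225..512, 77..195) native, with the end block on the right. The cover is held level below it with the tab pointing right, the same way as the logger's +x. I'll fit both.

Run:
```python
from h import *
z=np.load("w2.npz");im,P,d=z["im"],z["P"],z["d"];v,u=np.mgrid[:420,:560]
z0=P[...,2]
M=(z0>.032)&(z0<.06)&(d>0)&(v<205)&(u>200)&(u<530)
n,L,st,c=cv2.connectedComponentsWithStats(M.astype(np.uint8));i=1+st[1:,4].argmax()
p=P[L==i];r=cv2.minAreaRect(p[:,:2].astype(np.float32));print("logger",r,np.percentile(p[:,2],[2,50,98]))
# line fit of the rim edges, colour independent: robust yaw from track floor/walls
a=np.radians(r[2]); yaw=a-np.pi/2 if r[1][0]<r[1][1] else a
yaw=(yaw+np.pi/2)%np.pi-np.pi/2; C=np.array(r[0])
A=np.array([[np.cos(yaw),np.sin(yaw)],[-np.sin(yaw),np.cos(yaw)]])
q=(p[:,:2]-C)@A.T; q[:,0]+=.005
print("yaw",yaw,"origin",C-.005*A[0])
# per-x extents
for x0,x1 in((-.11,-.06),(-.06,0),(.05,.11)):
    s=q[(q[:,0]>x0)&(q[:,0]<x1)];print("y-ext",x0,np.percentile(s[:,1],[.5,99.5]).round(4))
fl=(z0>.037)&(z0<.043); 
s=(P[L==i]); s=q[(s[:,2]>.037)&(s[:,2]<.043)&(q[:,0]<-.01)];print("floor x,y",np.percentile(s,[1,99],axis=0).round(4))
for x0,x1 in((-.11,-.08),(-.05,-.02)):
    ss=s[(s[:,0]>x0)&(s[:,0]<x1)];print("floor y",np.percentile(ss[:,1],[1,99]).round(4))
# cover in tool frame
Rm=R.from_quat(z["q"]).as_matrix();t=(P-z["eef"])@Rm
cv=(d>0)&(t[...,2]>-.012)&(t[...,2]<.02)&(v>195)
n,L,st,c=cv2.connectedComponentsWithStats(cv.astype(np.uint8));i=1+st[1:,4].argmax();M=L==i
p=t[M];print("cover tool-frame ext",np.percentile(p,[1,50,99],axis=0).round(4))
pl=M&(u>300)&(u<390)&(v>210)&(v<270);w=t[pl]
X=np.c_[w[:,:2],np.ones(len(w))];print("plane",np.linalg.lstsq(X,w[:,2],rcond=None)[0].round(4))
# plate edges: back edge (toward camera, +x), front (+y), rear(-y)
for k in(0,.01,.02):
    s=p[abs(p[:,0]-k-.005)<.005];print("x",k,np.percentile(s[:,1],[.5,99.5]).round(4))
for k in(-.02,-.01,.01,.03,.05,.06):
    s=p[abs(p[:,1]-k)<.005];print("y",k,s[:,0].max().round(4))
s=p[p[:,1]>.08];print("tab x",np.percentile(s[:,0],[2,98]).round(4),"y",s[:,1].max())
print("tilt",z["q"])
```

```text
logger ((0.6250535249710083, -0.01947972923517227), (0.09998616576194763, 0.24719101190567017), 75.01908874511719) [0.0383995  0.04934092 0.05213454]
yaw -0.2614662263467804 origin [ 0.62022346 -0.01818724]
y-ext -0.11 [-0.0492  0.0498]
y-ext -0.06 [-0.0494  0.0496]
y-ext 0.05 [-0.0496  0.0497]
floor x,y [[-0.1175 -0.0331]
 [-0.0132  0.0334]]
floor y [-0.033   0.0335]
floor y [-0.0334  0.0334]
cover tool-frame ext [[-0.0243 -0.0208 -0.0098]
 [ 0.0094  0.0415  0.0035]
 [ 0.0326  0.1154  0.0076]]
plane [0.0291 0.0389 0.0014]
x 0 [-0.0213  0.1181]
x 0.01 [-0.0216  0.0673]
x 0.02 [-0.0215  0.0673]
y -0.02 0.0328
y -0.01 0.033
y 0.01 0.033
y 0.03 0.0329
y 0.05 0.0331
y 0.06 0.033
tab x [-0.0083  0.0096] y 0.1198347464749619
tilt [ 7.94024175e-01  6.07884584e-01 -6.57870117e-04 -1.22842055e-03]
```

Run:
```python
from h import *
z=np.load("w2.npz");P,d=z["P"],z["d"];v,u=np.mgrid[:420,:560]
def pl(M,n):
    w=P[M&(d>0)];X=np.c_[w[:,:2]-w[:,:2].mean(0),np.ones(len(w))];c=np.linalg.lstsq(X,w[:,2],rcond=None)[0]
    y=-.2615;print(n,"slope along +x_log %.4f  +y_log %.4f  z %.4f"%(c[0]*np.cos(y)+c[1]*np.sin(y),-c[0]*np.sin(y)+c[1]*np.cos(y),c[2]))
pl((abs(P[...,2])<.01)&(v<200),"bench"); pl((u>235)&(u<310)&(v>105)&(v<165),"floor")
pl((u>260)&(u<400)&(v>212)&(v<228),"plate");pl((u>320)&(u<390)&(v>212)&(v<275),"plate2")
s=ctrl.get_state();print(s["eef_pos"],s["contact_force"]);delta([.5389,.0027,.10],-.2615)
```

```text
bench slope along +x_log -0.0004  +y_log -0.0010  z -0.0003
floor slope along +x_log -0.0000  +y_log -0.0023  z 0.0397
plate slope along +x_log -0.0040  +y_log 0.0239  z 0.1825
plate2 slope along +x_log -0.0256  +y_log -0.0071  z 0.1826
[ 0.54120918 -0.05182241  0.18645558] [-0.66702406 -0.04184013 -0.94513312]
delta [ 0.052  -0.0163  0.0865] [-0.0019 -0.0003 -0.002 ] rows>= 1.6
```

>>> {"api": "carry_out", "payload": {
  "deltas": [0.026,-0.008,0.02,0,0,0,0.052,-0.016,0.05,0,0,0,0.052,-0.016,0.086,0,0,-0.002,0.052,-0.016,0.086,0,0,-0.002,0.052,-0.016,0.086,0,0,-0.002]
}}

```text
time: 6.32
eef_pos: [0.541, 0.0015, 0.1027]
tcp_rot: [0.793, 0.609, 0.001, 0.001]
contact_force: [0.7, -0.6, -0.6]
opening: 0.129
finger_force: 30.0
```

Run:
```python
from h import *
s=ctrl.get_state();print(s["eef_pos"],s["contact_force"],s["wrist_torque"]);delta([.5389,.0027,.056],-.2615)
# relative check in wrist picture
im,d,K,k1,T=shot("wrist");P=cloud(d,K,k1,T);save("w3.png",im,1.2)
q=(P[...,:2]-[.6202,-.0182])@np.array([[.966,-.2585],[.2585,.966]]).T
v,u=np.mgrid[:420,:560]
top=(P[...,2]>.082)&(P[...,2]<.105)&(d>0)
n,L,st,c=cv2.connectedComponentsWithStats(top.astype(np.uint8))
for i in range(1,n):
    if st[i,4]>400: print(st[i],np.percentile(np.c_[q[L==i],P[L==i][:,2]],[1,50,99],axis=0).round(4).tolist())
lo=(P[...,2]>.044)&(P[...,2]<.06)&(d>0)&(q[...,0]>-.13)&(q[...,0]<.14);print("rim",np.percentile(q[lo],[.5,99.5],axis=0).round(4))
```

```text
[0.54100343 0.00145695 0.10269764] [ 0.70282848 -0.57892679 -0.57643262] [-0.00421071 -0.02449952 -0.01670118]
delta [ 0.0006 -0.0024  0.0467] [ 0.0019 -0.0002 -0.0007] rows>= 0.7
[  236   204   270   110 15798] [[-0.1024, -0.0259, 0.0951], [-0.0386, 0.0077, 0.0992], [0.0337, 0.0311, 0.1031]]
rim [[-0.1173 -0.0495]
 [ 0.1188  0.0505]]
```

View pics/w3.png

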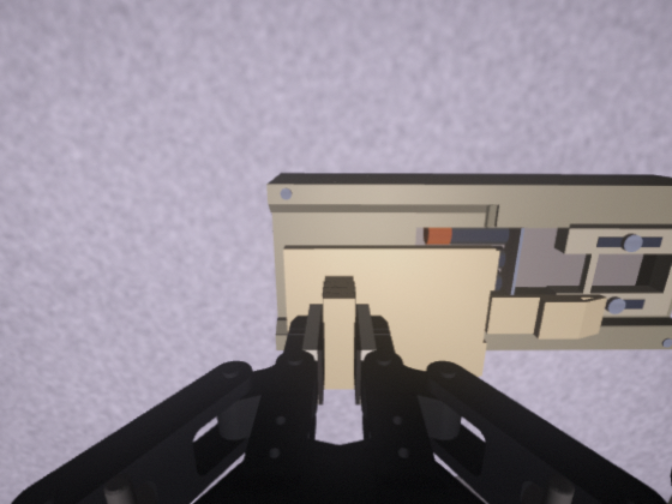

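The view is square, with the cover above the track's open part. Lowering.

>>> {"api": "carry_out", "payload": {
  "deltas": [0.0005,-0.002,0.02,0,0,0,0.0005,-0.002,0.036,0,0,0,0.0005,-0.002,0.043,0,0,0,0.0005,-0.002,0.045,0,0,0,0.0005,-0.002,0.045,0,0,0]
}}

```text
time: 7.0
eef_pos: [0.5389, 0.002, 0.0567]
tcp_rot: [0.794, 0.608, 0.0, 0.0]
contact_force: [-0.3, 0.5, -1.2]
opening: 0.132
finger_force: 30.0
```

Run:
```python
from h import *
s=ctrl.get_state();print(s["eef_pos"],s["contact_force"],s["wrist_torque"]);delta([.5389,.0027,.0485],-.2615)
```

```text
[0.53891739 0.00196694 0.05669701] [-0.26873082  0.54750704 -1.1760827 ] [0.00928915 0.07996809 0.0421738 ]
delta [ 0.0007 -0.0002  0.0082] [ 0.0006 -0.0001 -0.0016] rows>= 0.1
```

>>> {"api": "carry_out", "payload": {
  "deltas": [0.0006,0,0.002,0,0,0,0.0006,0,0.0035,0,0,0,0.0006,0,0.005,0,0,0,0.0006,0,0.006,0,0,0,0.0006,0,0.0065,0,0,0]
}}

```text
time: 7.62
eef_pos: [0.5387, 0.0027, 0.0497]
tcp_rot: [0.794, 0.608, -0.0, -0.0]
contact_force: [0.6, 0.1, -1.5]
opening: 0.127
finger_force: 30.0
```

>>> {"api": "carry_out", "payload": {
  "deltas": [0,0,0.0007,0,0,0,0,0,0.0014,0,0,0,0,0,0.002,0,0,0,0,0,0.002,0,0,0]
}}

```text
time: 8.12
eef_pos: [0.5388, 0.0026, 0.0482]
tcp_rot: [0.794, 0.608, -0.0, 0.0]
contact_force: [-1.5, -1.0, 1.0]
opening: 0.134
finger_force: 30.4
```

Run:
```python
from h import *
s=ctrl.get_state();print(s["eef_pos"],s["contact_force"],s["wrist_torque"])
```

```text
[0.5387716  0.00262763 0.04817482] [-1.49884025 -0.96025292  1.01152317] [0.02641968 0.26405841 0.00383947]
```

>>> {"api": "carry_out", "payload": {
  "deltas": [0,0.003,-0.0003,0,0,0,0,0.006,-0.0003,0,0,0,0,0.009,-0.0003,0,0,0,0,0.012,-0.0003,0,0,0,0,0.015,-0.0003,0,0,0]
}}

```text
time: 8.75
eef_pos: [0.5534, -0.0013, 0.0482]
tcp_rot: [0.794, 0.608, -0.0, -0.0]
contact_force: [-1.8, 0.6, 2.2]
opening: 0.131
finger_force: 30.4
```

>>> {"api": "carry_out", "payload": {
  "deltas": [0,0.001,0,0,0,0,0,0.002,0,0,0,0,0,0.003,0,0,0,0,0,0.004,0,0,0,0,0,0.005,0,0,0,0]
}}

```text
time: 9.38
eef_pos: [0.558, -0.0025, 0.0482]
tcp_rot: [0.794, 0.608, -0.0, -0.0]
contact_force: [-2.0, 1.4, 1.6]
opening: 0.131
finger_force: 30.4
```

>>> {"api": "carry_out", "payload": {
  "deltas": [0,0.001,-0.0002,0,0,0,0,0.002,-0.0002,0,0,0,0,0.003,-0.0002,0,0,0,0,0.004,-0.0002,0,0,0,0,0.005,-0.0002,0,0,0]
}}

```text
time: 10.0
eef_pos: [0.5629, -0.0039, 0.0482]
tcp_rot: [0.794, 0.608, 0.0, 0.0]
contact_force: [-0.9, -0.7, -0.8]
opening: 0.13
finger_force: 30.1
```

>>> {"api": "carry_out", "payload": {
  "deltas": [0,0.001,0,0,0,0,0,0.002,0,0,0,0,0,0.003,0,0,0,0,0,0.004,0,0,0,0,0,0.005,0,0,0,0]
}}

```text
time: 10.62
eef_pos: [0.5677, -0.0052, 0.0483]
tcp_rot: [0.794, 0.608, -0.0, 0.0]
contact_force: [-0.2, 0.6, -0.5]
opening: 0.134
finger_force: 30.0
```

```bash
cat > f.py <<'E'
from h import *
s=ctrl.get_state();A=np.array([[.966,-.2585],[.2585,.966]])
print("log xy",(A@(s["eef_pos"][:2]-[.6202,-.0182])*1e3).round(2),"z",s["eef_pos"][2].round(4),"F along,lat,z",(A@s["contact_force"][:2]).round(2),s["contact_force"][2].round(2),"M",s["wrist_torque"].round(3))
E
python3 f.py
```

```text
log xy [-54.08  -0.97] z 0.0483 F along,lat,z [-0.32  0.53] -0.52 M [ 0.013  0.017 -0.057]
```

>>> {"api": "carry_out", "payload": {
  "deltas": [0,0.001,0,0,0,0,0,0.002,0,0,0,0,0,0.003,0,0,0,0,0,0.004,0,0,0,0,0,0.005,0,0,0,0]
}}

```text
time: 11.25
eef_pos: [0.5724, -0.0064, 0.0483]
tcp_rot: [0.794, 0.608, -0.0, -0.0]
contact_force: [-0.5, -0.4, -0.8]
opening: 0.131
finger_force: 30.1
```

>>> {"api": "carry_out", "payload": {
  "deltas": [0,0.001,0,0,0,0,0,0.002,0,0,0,0,0,0.003,0,0,0,0,0,0.004,0,0,0,0,0,0.005,0,0,0,0]
}}

```text
time: 11.88
eef_pos: [0.5774, -0.0078, 0.0483]
tcp_rot: [0.794, 0.608, 0.0, 0.0]
contact_force: [0.4, 0.9, -1.1]
opening: 0.132
finger_force: 30.0
```

```bash
python3 f.py
```

```text
log xy [-44.    -0.99] z 0.0483 F along,lat,z [0.14 0.95] -1.06 M [0.09  0.158 0.034]
```

>>> {"api": "carry_out", "payload": {
  "deltas": [0,0.001,0,0,0,0,0,0.002,0,0,0,0,0,0.003,0,0,0,0,0,0.004,0,0,0]
}}

```text
validation failed for argument at $.de...
```

```bash
python3 f.py
```

```text
log xy [-44.    -0.99] z 0.0483 F along,lat,z [0.14 0.95] -1.06 M [0.09  0.158 0.034]
```

>>> {"api": "carry_out", "payload": {
  "deltas": [0,0.001,0,0,0,0,0,0.002,0,0,0,0,0,0.003,0,0,0,0,0,0.004,0,0,0,0]
}}

```text
time: 12.38
eef_pos: [0.5812, -0.0088, 0.0483]
tcp_rot: [0.794, 0.608, -0.0, -0.0]
contact_force: [-1.3, -0.3, -1.0]
opening: 0.13
finger_force: 30.0
```

```bash
python3 f.py
python3 - <<'E'
from h import *
im,d,K,k1,T=shot("wrist");save("w4.png",im,1.2)
E
```

```text
log xy [-40.07  -0.97] z 0.0483 F along,lat,z [-1.18 -0.65] -0.96 M [0.074 0.236 0.001]
```

View pics/w4.png

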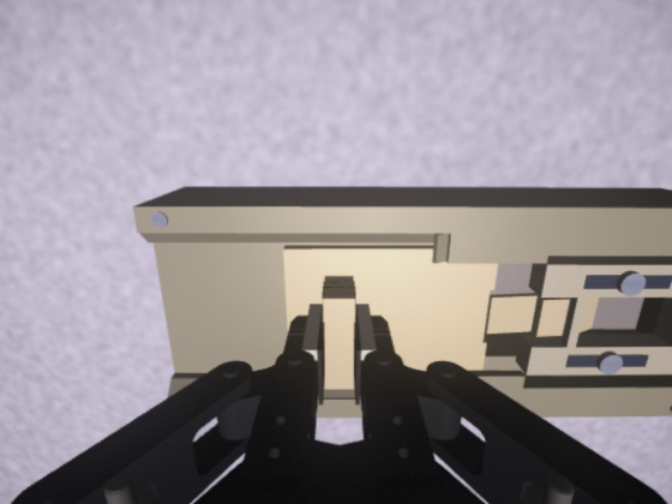

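The cover is under the lips and the tab tip is passing the ledge at about (490,260). About 17 mm remain to the shoulders. I'll go on gently.

>>> {"api": "carry_out", "payload": {
  "deltas": [0,0.0008,0,0,0,0,0,0.0016,0,0,0,0,0,0.0024,0,0,0,0,0,0.0032,0,0,0,0,0,0.004,0,0,0,0]
}}

```text
time: 13.05
eef_pos: [0.5851, -0.0098, 0.0483]
tcp_rot: [0.794, 0.608, -0.0, -0.0]
contact_force: [-1.1, -0.9, -1.2]
opening: 0.131
finger_force: 30.0
```

```bash
python3 f.py
```

```text
log xy [-36.11  -1.01] z 0.0483 F along,lat,z [-0.83 -1.13] -1.17 M [0.033 0.262 0.011]
```

>>> {"api": "carry_out", "payload": {
  "deltas": [0,0.0008,0,0,0,0,0,0.0016,0,0,0,0,0,0.0024,0,0,0,0,0,0.0032,0,0,0,0,0,0.004,0,0,0,0]
}}

```text
time: 13.68
eef_pos: [0.5889, -0.0108, 0.0483]
tcp_rot: [0.794, 0.608, -0.0, -0.0]
contact_force: [-2.1, 1.3, -0.1]
opening: 0.129
finger_force: 30.0
```

```bash
python3 f.py
```

```text
log xy [-32.18  -0.99] z 0.0483 F along,lat,z [-2.4   0.76] -0.15 M [0.055 0.304 0.006]
```

>>> {"api": "carry_out", "payload": {
  "deltas": [0,0.0006,0,0,0,0,0,0.0012,0,0,0,0,0,0.0018,0,0,0,0,0,0.0024,0,0,0,0,0,0.003,0,0,0,0]
}}

```text
time: 14.3
eef_pos: [0.5917, -0.0116, 0.0483]
tcp_rot: [0.794, 0.608, -0.0, -0.0]
contact_force: [-2.2, 0.3, -0.7]
opening: 0.132
finger_force: 30.1
```

```bash
python3 f.py
```

```text
log xy [-29.18  -1.  ] z 0.0483 F along,lat,z [-2.21 -0.31] -0.74 M [ 0.148  0.385 -0.006]
```

>>> {"api": "carry_out", "payload": {
  "deltas": [0,0.0006,0,0,0,0,0,0.0012,0,0,0,0,0,0.0018,0,0,0,0,0,0.0024,0,0,0,0]
}}

```text
time: 14.8
eef_pos: [0.5942, -0.0123, 0.0483]
tcp_rot: [0.794, 0.608, 0.0, 0.0]
contact_force: [-0.7, 0.2, -1.3]
opening: 0.13
finger_force: 30.0
```

```bash
python3 f.py
python3 - <<'E'
from h import *
im,d,K,k1,T=shot("wrist");cv2.imwrite("pics/w5.png",cv2.resize(im[170:350,380:560,::-1],None,fx=3.3,fy=3.3))
E
```

```text
log xy [-26.62  -1.  ] z 0.0483 F along,lat,z [-0.75 -0.02] -1.35 M [ 0.159  0.307 -0.048]
```

View pics/w5.png

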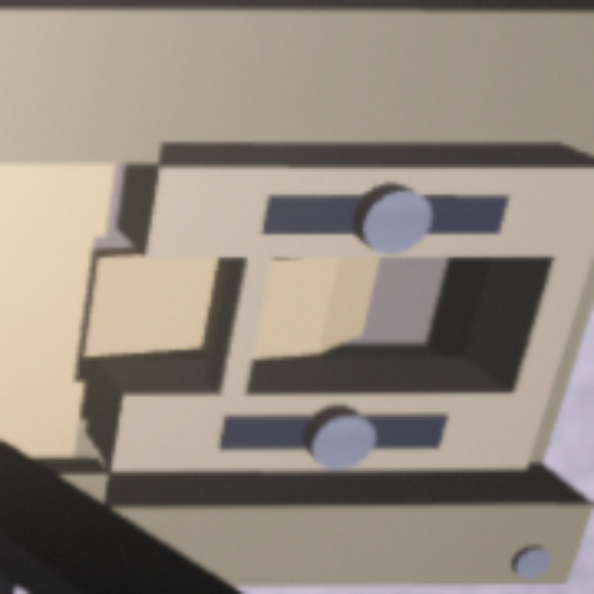

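Crop: the nose crest is still partly beneath the ledge bar, and a few millimetres remain between the plate's front and the shoulders. From here I go in smaller steps.

>>> {"api": "carry_out", "payload": {
  "deltas": [0,0.0005,0,0,0,0,0,0.001,0,0,0,0,0,0.0015,0,0,0,0]
}}

```text
time: 15.22
eef_pos: [0.5962, -0.0129, 0.0486]
tcp_rot: [0.794, 0.608, 0.0, 0.001]
contact_force: [0.3, 0.0, -1.5]
opening: 0.13
finger_force: 30.0
```

```bash
python3 f.py
```

```text
log xy [-24.57  -1.04] z 0.0486 F along,lat,z [0.27 0.11] -1.51 M [ 0.011  0.048 -0.025]
```

Resistance and moment dropped to nearly nothing, which is the click. Now I creep to the stop.

>>> {"api": "carry_out", "payload": {
  "deltas": [0,0.0004,0,0,0,0,0,0.0008,0,0,0,0,0,0.0008,0,0,0,0]
}}

```text
time: 15.6
eef_pos: [0.5964, -0.0129, 0.0485]
tcp_rot: [0.794, 0.608, 0.0, 0.0]
contact_force: [-0.1, -0.2, -1.0]
opening: 0.131
finger_force: 30.0
```

```bash
python3 f.py
```

```text
log xy [-24.32  -1.  ] z 0.0485 F along,lat,z [-0.1 -0.2] -0.98 M [0.031 0.003 0.019]
```

>>> {"api": "carry_out", "payload": {
  "deltas": [0,0.0003,0,0,0,0,0,0.0006,0,0,0,0,0,0.0006,0,0,0,0]
}}

```text
time: 15.98
eef_pos: [0.5969, -0.013, 0.0483]
tcp_rot: [0.794, 0.608, -0.0, -0.0]
contact_force: [-0.3, -0.7, -1.4]
opening: 0.135
finger_force: 30.0
```

```bash
python3 f.py
```

```text
log xy [-23.83  -1.01] z 0.0483 F along,lat,z [-0.07 -0.76] -1.41 M [-0.027  0.062  0.032]
```

>>> {"api": "carry_out", "payload": {
  "deltas": [0,0.0003,0,0,0,0,0,0.0006,0,0,0,0,0,0.0006,0,0,0,0]
}}

```text
time: 16.35
eef_pos: [0.5975, -0.0132, 0.0483]
tcp_rot: [0.794, 0.608, 0.0, 0.0]
contact_force: [0.2, -0.1, -0.8]
opening: 0.129
finger_force: 30.0
```

```bash
python3 f.py
```

```text
log xy [-23.19  -0.99] z 0.0483 F along,lat,z [ 0.25 -0.01] -0.79 M [ 0.004  0.047 -0.012]
```

>>> {"api": "carry_out", "payload": {
  "deltas": [0,0.0003,0,0,0,0,0,0.0006,0,0,0,0,0,0.0006,0,0,0,0]
}}

```text
time: 16.73
eef_pos: [0.5977, -0.0132, 0.0483]
tcp_rot: [0.794, 0.608, -0.0, -0.0]
contact_force: [-2.9, 1.5, 0.3]
opening: 0.131
finger_force: 30.2
```

```bash
python3 f.py
```

```text
log xy [-23.06  -0.98] z 0.0483 F along,lat,z [-3.15  0.73] 0.25 M [ 0.064  0.378 -0.007]
```

A rigid stop: about 3 N with almost no travel. One small confirming nudge.

>>> {"api": "carry_out", "payload": {
  "deltas": [0,0.0002,0,0,0,0,0,0.0002,0,0,0,0]
}}

```text
time: 16.98
eef_pos: [0.5977, -0.0132, 0.0482]
tcp_rot: [0.794, 0.608, -0.001, -0.001]
contact_force: [-3.9, 0.5, 0.8]
opening: 0.135
finger_force: 30.4
```

```bash
python3 f.py
```

```text
log xy [-23.04  -0.96] z 0.0482 F along,lat,z [-3.89 -0.56] 0.85 M [ 0.175  0.535 -0.007]
```

>>> {"api": "carry_out", "payload": {
  "deltas": [0,-0.0004,0,0,0,0,0,-0.0004,0,0,0,0]
}}

```text
time: 17.23
eef_pos: [0.5977, -0.0132, 0.0482]
tcp_rot: [0.794, 0.608, -0.0, -0.0]
contact_force: [-3.4, -0.4, 0.7]
opening: 0.13
finger_force: 30.3
```

>>> {"api": "carry_out", "payload": {
  "deltas": [0,0,0,0,0,0,0,0,0,0,0,0,0,0,0,0,0,0,0,0,0,0,0,0],
  "grip": 32
}}

```text
time: 17.73
eef_pos: [0.5982, -0.0134, 0.0485]
tcp_rot: [0.794, 0.608, 0.0, 0.0]
contact_force: [0.4, -0.7, 1.0]
opening: 0.321
finger_force: 0.0
```

```bash
python3 f.py
```

```text
log xy [-22.54  -1.04] z 0.0485 F along,lat,z [ 0.51 -0.54] 1.01 M [-0.071  0.013 -0.053]
```

Released cleanly. Rising straight up and clear, then checking.

>>> {"api": "carry_out", "payload": {
  "deltas": [0,0,-0.01,0,0,0,0,0,-0.03,0,0,0,0,0,-0.07,0,0,0,0,0,-0.12,0,0,0,0,0,-0.15,0,0,0]
}}

```text
time: 18.35
eef_pos: [0.5994, -0.0135, 0.2037]
tcp_rot: [0.794, 0.608, 0.002, 0.002]
contact_force: [0.6, -1.3, -0.2]
opening: 0.319
finger_force: 0.0
```

>>> {"api": "carry_out", "payload": {
  "deltas": [-0.03,0,0,0,0,0,-0.06,0,0,0,0,0,-0.06,0,0,0,0,0,-0.06,0,0,0,0,0]
}}

```text
time: 18.85
eef_pos: [0.5826, -0.0709, 0.1994]
tcp_rot: [0.794, 0.608, 0.001, 0.0]
contact_force: [0.6, 0.3, 0.1]
opening: 0.323
finger_force: 0.0
```

Run:
```python
from h import *
s=ctrl.get_state();print(s["eef_pos"],s["contact_force"])
im,d,K,k1,T=shot("wrist");P=cloud(d,K,k1,T);save("w6.png",im,1.4)
A=np.array([[.966,-.2585],[.2585,.966]]);q=(P[...,:2]-[.6202,-.0182])@A.T
M=(P[...,2]>.061)&(P[...,2]<.075)&(d>0)&(abs(q[...,0])<.1)&(abs(q[...,1])<.04)
print("rib log-frame",(cv2.minAreaRect(q[M].astype(np.float32))),np.median(P[M][:,2]))
```

```text
[ 0.58259108 -0.07091613  0.19942483] [0.57829265 0.25960299 0.09649367]
rib log-frame ((-0.02173331007361412, -0.0006960798054933548), (0.03974819928407669, 0.012088991701602936), 89.44744873046875) 0.0667221888310105
```

View pics/w6.png

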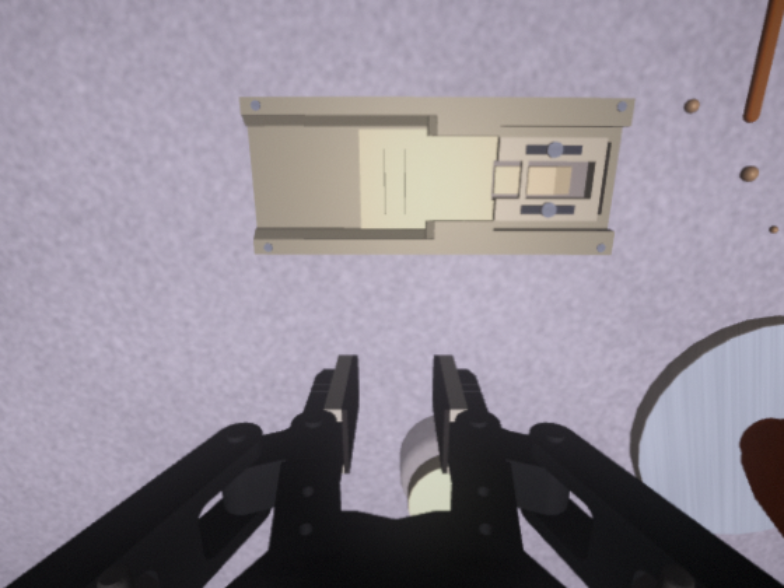

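The cover is flush against the shoulders at about (354,128) native, and the nose shows beyond the ledge. Rib top is at 66.7 mm, so the cover lies flat, and the gripper is clear. Handing in.

```bash
python3 -c "
from h import *
print(ctrl.sign_off())"
```

```text
the job is handed in; nothing more can be done
None
```

The middle-sized cover is home on the logger: the tab clicked past the ledge, the plate met the rigid stop at about 4 N, I let go of it, and the tub and spray bottle were not touched; handed in at about 19 s.

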